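# Find the stamped specimen tray and push it to the dispatch line

### The job

One of the two trays has a stamp on its underside: tip up the left tray (the robot's left) and then the right tray, each steeply over the steel bar, 60 degrees or more, so that its underside shows to the front, hold it there a moment, and let it back down flat. Then push the stamped tray along the bench until its whole leading edge lies on the white tape of the dispatch line, and leave the blank tray flat at the bar. Use fingertips only: pick nothing up, turn no tray upside down, and leave the other things alone.

Things in the scene. Friction and masses are not known exactly. Their poses are not given: they have to be found in the camera images.
- tray_a: open, empty white specimen tray, one of two alike, 110 (its x) by 100 (y) by 60 mm high, walls and floor 4 mm, a 12 by 6 mm steel strip inside at the foot of the far wall, about 0.25 kg. Origin: centre of the underside; z up, x from the bar towards the line. Its near side stands 2 to 8 mm beyond the bar. Which is left or right is drawn anew. Tipped past about 75 degrees it goes over onto its end, below that it falls back.
- tray_b: open, empty white specimen tray, one of two alike, 110 (its x) by 100 (y) by 60 mm high, walls and floor 4 mm, a 12 by 6 mm steel strip inside at the foot of the far wall, about 0.25 kg. Origin: centre of the underside; z up, x from the bar towards the line. Its near side stands 2 to 8 mm beyond the bar. Which is left or right is drawn anew. Tipped past about 75 degrees it goes over onto its end, below that it falls back.
- stamp (a point): centre of the dark inked stamp, a 80 mm ring with a bar across it, on the underside of one of the trays, at the centre of that tray's underside; it faces down and can be seen only when the tray is tipped up. The other tray is blank underneath.
- bar: round steel bar, 12 mm thick, 520 mm long, fixed on the bench along its own y, on the robot's side of the trays. Origin on the bench under its middle; x points away from the robot. A tray whose near wall is pulled towards the robot from inside, near the rim, is stopped by the bar and tips over it: its far side rises and its underside turns to face away from the robot.
- line: the dispatch line: white tape 44 mm wide (its x) and 560 mm long (its y), flat on the bench (no height to speak of) beyond the trays. Origin at its centre; x points away from the robot.
- tray_a_near (a point): point on tray_a: middle of the lower edge nearest the bar (-55, 0, 0 mm in the tray)
- tray_a_far (a point): point on tray_a: middle of the lower edge nearest the line (55, 0, 0 mm)
- tray_a_left (a point): point on tray_a: middle of the lower left edge (0, 50, 0 mm)
- tray_a_right (a point): point on tray_a: middle of the lower right edge (0, -50, 0 mm)
- tray_a_far_l (a point): point on tray_a: lower left corner on the side of the line (55, 50, 0 mm)
- tray_a_far_r (a point): point on tray_a: lower right corner on the side of the line (55, -50, 0 mm)
- tray_b_near (a point): point on tray_b: middle of the lower edge nearest the bar (-55, 0, 0 mm in the tray)
- tray_b_far (a point): point on tray_b: middle of the lower edge nearest the line (55, 0, 0 mm)
- tray_b_left (a point): point on tray_b: middle of the lower left edge (0, 50, 0 mm)
- tray_b_right (a point): point on tray_b: middle of the lower right edge (0, -50, 0 mm)
- tray_b_far_l (a point): point on tray_b: lower left corner on the side of the line (55, 50, 0 mm)
- tray_b_far_r (a point): point on tray_b: lower right corner on the side of the line (55, -50, 0 mm)
- jar_mid: bystander, leave alone: capped specimen jar, 44 mm across, 75 mm high, origin under its centre; stands between the trays
- jar_left: bystander, leave alone: capped specimen jar, 44 mm across, 75 mm high, origin under its centre; left of the trays
- jar_right: bystander, leave alone: capped specimen jar, 44 mm across, 75 mm high, origin under its centre; right of the trays
- jar_far: bystander, leave alone: capped specimen jar, 44 mm across, 75 mm high, origin under its centre; beyond the line
- tip_box: bystander, leave alone: box of pipette tips, 82 by 112 mm, 62 mm high, at the right, origin under its centre
- beaker: bystander, leave alone: glass beaker, 60 mm across, 70 mm high, at the left, origin under its centre
- spatula: bystander, leave alone: lab spatula 170 mm long lying at the left, origin under its middle
Mind the look-alikes: they are no part of the job. Leave any pink or yellow look-alike of the tray_a alone.

How it is judged:
By the outcome, as a careful person would: the job done as asked, in the order asked, and still so for the second after the job is handed in, with the robot touching nothing.
It also fails if it takes over 72 s, if anything falls off the work surface, if the arm or the gripper's body presses on something with over 40 N, if the wrist force passes 120 N, or if a joint passes its speed limit or range.

### The arm

A 6-joint arm with a two-finger parallel gripper is mounted at the origin on the work surface. World frame = base frame: x ahead of the robot, y to its left, z up, the work surface at z = 0. Lengths are in mm, angles in rad, forces in N, time in s.
With the tool pointing down it reaches from about 350 to 925 mm from the base axis. Payload 6.4 kg.
Tool frame: the origin (TCP) lies at the very end of the fingers, on their centre line; the grasp point (between the pads) lies 19 mm behind it; z points along the fingers, y is the line along which they close (so a half turn about z gives the same grasp; the last joint's range is limited). The gripper opens to 94 mm and grips with 3 to 60 N. Pads are 16 mm wide; open, the fingers measure 119 mm over their backs; the gripper's body (75 mm by 177 mm) begins 78 mm behind the grasp point.
Start: joints at [0.938, 0.245, 1.558, -0, 1.339, -0.174], TCP at [287.866, 582.792, 179.955] pointing down, gripper open.
Joint ranges: [-3.13, 3.13], [-1.02, 2.26], [0.13, 2.54], [-0.95, 4.09], [0.21, 2.88], [-2.74, 2.74]. Speed limits (rad/s): [2.57, 2.57, 3.14, 3.14, 3.14, 3.14].

### API

Orientations are given as a unit quaternion [w, x, y, z].
In Python, from station import bot gives the robot as it stands.
- The arm moves only by the shell command python3 -m handwheel 'ROWS'. ROWS is JSON, a list that holds one entry, the list of rows, each a list of 7 numbers: the turn, a rotation vector about the tool's x, y, z in rad, then the shift along the tool's x, y, z in m, then the finger opening in m, from 0 to 0.094. In form: [[[rx, ry, rz, tx, ty, tz, gripper], ...]]. A call has 1 to 8 rows; each row is the pose to reach, as a shift and turn from the pose commanded when the call began, along the tool's axes at that moment; what a row does not reach only later rows make up. A row lasts 1/12 s, in which the tool goes at most 41.7 mm and 7.16 degrees, less where a joint would pass 70% of its speed; a pose out of reach is approached as far as the arm can. A call with a gripper value outside its range is refused whole. The fingers move at their own pace and stop on an object; the grip force is fixed at half the most. Time passes only in rows, so rows that repeat a pose let the fingers close. It gives the time, the measured TCP pose, the force, the opening and the grip force at its end, in the units of the state.
- bot.observe(): the state, without advancing time (a new reading comes with each control period).
- bot.grab_frame(name): name is "scene" or "top" or "wrist"; returns a dict with "image" (420x560x3 uint8, red, green, blue), "vfov" (degrees; the focal length in pixels is half the picture's height over the tangent of half this angle, whatever the lens; pixels are square), "cx", "cy" (the principal point, pixels), "extrinsics" (4x4, takes a point from camera to world coordinates). Camera axes: x right, y up, looking along -z (the intrinsics and any distortion apply to the point x, -y, -z); pixel columns grow to the right and rows downward; lengths in mm; the calibration is good to about 2 mm. The wrist camera is an equidistant fisheye: a pixel r from the principal point sees the ray r / f radians off the axis. A picture is of the moment at which its call begins. There is no depth.
- bot.close_job(): hands the job in; it is judged then, once.
Trained networks look in the newest picture that a camera, given by its name, has taken for a name from the list of things; names that differ only in an ending like _2 or _b are one class to them, and where a whole thing is asked for, a point or a joint stands for the part that bears it (a point fixed in the world has none). Each returns a list of dicts, best first, with "score" (0 to 1); they miss things now and then, are a little off and sometimes report something else, mostly with a low value. They report only what shows in the picture. A call takes as long as a camera call. They do not tell look-alikes from the thing itself.
- bot.boxes_of(label, camera): "box" ([left, top, width, height] in pixels, round what is visible of it).
- bot.tip_of(label, camera): "at" ([column, row] in pixels: a listed point, or the origin of a listed thing).
The state is a dict: "time": time; "joint_positions": joint angles; "joint_vel": joint speeds; "joint_efforts": joint torques, N m; "position": TCP position; "tcp_rot": TCP orientation; "force": force on the tool from outside, world axes, zero at the start; "ft_torque": the same for the moment, N m; "width": opening from 0.0 (shut) to 1.0 (fully open); "finger_force": force on a finger pad.
Only numpy, scipy, OpenCV 4.12 (cv2) and the standard library are available. Lean on these libraries where they do the work, as an engineer would, in place of code of your own. Each camera call takes 0.05 s, during which the arm holds its last target. There are 200 camera calls.

## Working session

There is one attempt and no reset: what is moved stays moved. The work goes in short steps, Python scripts to look and compute and a shell command to move; the robot and the scene stay as the last step left them, time stands still between calls to the robot, and variables do not carry over. Pictures are saved under pics/ and viewed, at most 10 in all, crops included, and the job is handed in when it is done.

```bash
mkdir -p pics; ls; cat > h.py <<'E'
import numpy as np, cv2
from station import bot
def ray(f,px):
    im=f["image"];H=im.shape[0];fl=H/2/np.tan(np.radians(f["vfov"])/2)
    d=np.array([(px[0]-f["cx"])/fl,-(px[1]-f["cy"])/fl,-1.0])
    E=np.array(f["extrinsics"]);d=E[:3,:3]@d
    return E[:3,3],d
def at(f,px,z=0):
    o,d=ray(f,px);return (o+d*(z-o[2])/d[2]).round(1)
def save(f,n):cv2.imwrite("pics/"+n,f["image"][:,:,::-1])
E
python3 - <<'E'
from h import *
s=bot.observe();print(s["time"],s["position"],s["tcp_rot"],s["force"],s["width"])
fs=bot.grab_frame("scene");ft=bot.grab_frame("top")
save(fs,"s0.png");save(ft,"t0.png")
print(fs["vfov"],fs["extrinsics"]);print(ft["vfov"],ft["extrinsics"])
for c,f in (("top",ft),("scene",fs)):
  for l in ["tray_a","tray_a_near","tray_a_far","bar","line","jar_mid","tip_box"]:
    print(c,l,[(round(d["score"],2),np.round(d["at"]).tolist(),at(f,d["at"]).tolist()) for d in bot.tip_of(l,c)][:4])
E
```

```text
pics
0.0 [287.48646057 582.26135456 178.88838856] [-3.56360830e-04  2.27387057e-01  9.73804025e-01 -8.48795947e-04] [-0.30393557  0.74988222 -0.47281772] 1.0022562223457414
55.60079372206014 [[-8.88633569e-01 -3.40523672e-01  3.07203531e-01  8.32846693e+02]
 [ 4.58514147e-01 -6.45413187e-01  6.10906372e-01  6.10058698e+02]
 [-9.75487071e-03  6.83729074e-01  7.29670744e-01  7.63552927e+02]
 [ 0.00000000e+00  0.00000000e+00  0.00000000e+00  1.00000000e+00]]
50.535133615174104 [[-8.73476312e-03  9.80902233e-01 -1.94305207e-01  2.55239900e+02]
 [-9.99960935e-01 -8.83132655e-03  3.69284836e-04  2.43542206e+00]
 [-1.35374042e-03  1.94300842e-01  9.80941053e-01  1.36218717e+03]
 [ 0.00000000e+00  0.00000000e+00  0.00000000e+00  1.00000000e+00]]
top tray_a [(0.92, [361.0, 295.0], [252.2, -238.3, 0.0]), (0.74, [322.0, 213.0], [503.7, -127.4, 0.0]), (0.74, [241.0, 200.0], [547.4, 123.5, 0.0]), (0.64, [366.0, 146.0], [720.5, -277.2, 0.0])]
top tray_a_near [(0.84, [360.0, 125.0], [792.9, -259.9, 0.0]), (0.8, [316.0, 231.0], [447.4, -108.6, 0.0]), (0.67, [355.0, 280.0], [295.5, -223.6, 0.0])]
top
[... 508 characters left out ...]
5, -266.1, 0.0]), (0.68, [274.0, 183.0], [494.8, -116.6, 0.0])]
scene tray_a_near [(0.91, [155.0, 188.0], [792.7, -250.7, 0.0]), (0.79, [289.0, 177.0], [446.3, -118.6, 0.0]), (0.59, [315.0, 144.0], [307.9, -209.5, 0.0]), (0.37, [276.0, 182.0], [486.8, -116.9, 0.0])]
scene tray_a_far [(0.98, [317.0, 118.0], [232.9, -327.3, 0.0]), (0.86, [255.0, 198.0], [567.3, -85.9, 0.0]), (0.67, [252.0, 178.0], [541.4, -161.0, 0.0]), (0.65, [273.0, 179.0], [490.9, -131.9, 0.0])]
scene bar [(0.96, [305.0, 213.0], [476.1, 23.0, 0.0])]
scene line [(0.93, [231.0, 216.0], [648.4, -56.8, -0.0])]
scene jar_mid [(0.58, [280.0, 221.0], [542.3, 16.3, 0.0])]
scene tip_box [(0.72, [243.0, 119.0], [451.4, -436.3, 0.0])]
```

View pics/t0.png

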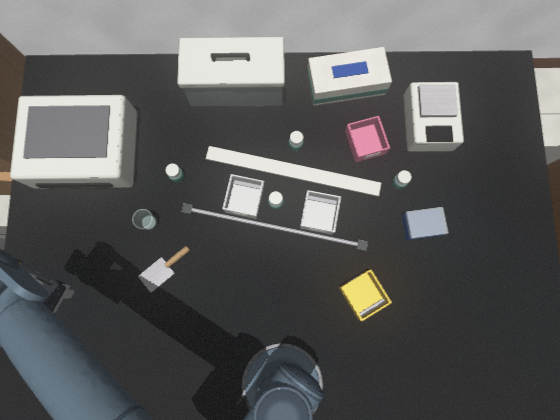

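View pics/s0.png

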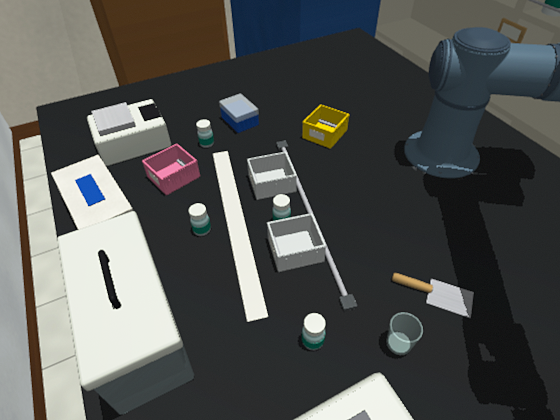

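Candidates for the trays: white left at top (243,197), white right at top (321,212); look-alikes are pink (368,138) and yellow (366,295). The white ones, just beyond the bar, are the trays. Next come the bar, tape and tray edges, plus a close crop.

```bash
python3 - <<'E'
from h import *
fs=bot.grab_frame("scene");ft=bot.grab_frame("top")
# tape
for c,f,seed in (("top",ft,(293,172)),("scene",fs,(240,230))):
    g=(f["image"].min(axis=2)>150).astype(np.uint8)
    n,l=cv2.connectedComponents(g); m=(l==l[seed[1],seed[0]]).astype(np.uint8)
    ys,xs=np.nonzero(m); P=np.array([at(f,(x,y))[:2] for x,y in zip(xs,ys)],np.float32)
    r=cv2.minAreaRect(P); print(c,"tape",m.sum(),r)
    print(cv2.boxPoints(r).round(0).tolist())
for c,f in (("top",ft),("scene",fs)):
  for l in ["tray_a_near","tray_a_far","tray_a_left","tray_a_right","tray_a_far_l","tray_a_far_r","jar_mid","jar_left","jar_right","jar_far","bar"]:
    print(c,l,[(round(d["score"],2),at(f,d["at"]).tolist()[:2]) for d in bot.tip_of(l,c)][:6])
# bar ends
print("bar ends top",at(ft,(187,208),6),at(ft,(363,245),6),"scene",at(fs,(283,145),6),at(fs,(348,300),6))
a=cv2.resize(ft["image"][160:260,170:380],None,fx=3.8,fy=3.8,interpolation=cv2.INTER_CUBIC)
cv2.imwrite("pics/c0.png",a[:,:,::-1])
E
```

```text
top tape 2369 ((642.8494873046875, -38.808807373046875), (561.8081665039062, 44.13450241088867), 76.92780303955078)
[[558.0, -307.0], [601.0, -317.0], [728.0, 230.0], [685.0, 240.0]]
scene tape 3151 ((643.3245849609375, -40.001556396484375), (561.7999267578125, 44.9047737121582), 76.90336608886719)
[[558.0, -309.0], [602.0, -319.0], [729.0, 229.0], [685.0, 239.0]]
top tray_a_near [(0.97, [788.8, -261.0]), (0.65, [302.2, -219.1]), (0.64, [449.6, -109.6]), (0.55, [460.4, 24.1]), (0.23, [531.0, 14.3])]
top tray_a_far [(0.96, [206.6, -268.2]), (0.95, [683.9, -294.4]), (0.91, [693.6, -327.4]), (0.89, [559.3, -80.0]), (0.7, [555.7, -125.0]), (0.7, [541.1, -176.3])]
top tray_a_left [(0.95, [287.4, -274.0]), (0.9, [510.8, -80.9]), (0.69, [737.6, -313.7]), (0.42, [348.1, 356.5])]
top tray_a_right [(0.68, [493.9, -169.7]), (0.68, [223.2, -195.5]), (0.55, [735.8, -222.3])]
top tray_a_far_l [(0.96, [206.6, -268.2]), (0.95, [683.9, -294.4]), (0.91, [693.6, -327.4]), (0.89, [559.3, -80.0]), (0.7, [555.7, -125.0]), (0.7, [541.1, -176.3])]
top tray_a_far_r [(0.96, [206.6, -268.2]), (0.95, [683.9, -2
[... 959 characters left out ...]
.3, -346.1]), (0.85, [661.6, -249.6]), (0.81, [214.6, -267.9]), (0.79, [681.8, -282.0]), (0.72, [551.9, -143.6])]
scene tray_a_far_r [(0.94, [567.8, -86.1]), (0.9, [696.3, -346.1]), (0.85, [661.6, -249.6]), (0.81, [214.6, -267.9]), (0.79, [681.8, -282.0]), (0.72, [551.9, -143.6])]
scene jar_mid [(0.62, [545.3, 15.4]), (0.58, [466.5, 17.5])]
scene jar_left [(0.87, [632.0, 326.8]), (0.17, [474.3, 408.6])]
scene jar_right [(0.83, [598.4, -383.1]), (0.61, [438.5, -115.4])]
scene jar_far [(0.76, [725.2, -45.9]), (0.33, [491.8, -111.4])]
scene bar [(0.82, [466.3, 25.1]), (0.3, [456.7, -440.4])]
bar ends top [522.2 290.5   6. ] [ 402.1 -250.9    6. ] scene [ 399.9 -246.     6. ] [518.9 286.3   6. ]
```

View pics/c0.png

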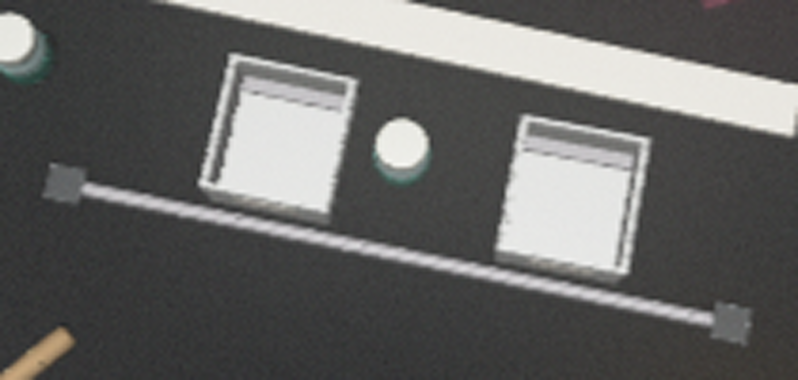

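The crop confirms both white trays at the bar. In crop pixels the left tray's rim corners are (235,55), (357,78) and (202,186). The right tray's are (522,115), (650,140) and (628,270). I'll work these out in bar axes (u away from the robot, v left).

```bash
cat >> h.py <<'E'
Y=np.radians(-12.9);U=np.array([np.cos(Y),np.sin(Y)]);V=np.array([-np.sin(Y),np.cos(Y)])
def uv(p):return np.round([p[:2]@U,p[:2]@V],1)
def xy(u,v):return u*U+v*V
def st():
    from scipy.spatial.transform import Rotation as R
    s=bot.observe();q=s["tcp_rot"];M=R.from_quat([q[1],q[2],q[3],q[0]]).as_matrix()
    print("t",round(s["time"],2),"uv",uv(s["position"]),"z",round(s["position"][2],1),"tilt(z.u)",np.round(np.degrees(np.arcsin(M[:2,2]@U)),1),"yaw err",np.round(np.degrees(np.arctan2(*(M[:2,1]@U,M[:2,1]@V))),1),"F uvz",uv(s["force"]),round(s["force"][2],1),"w",round(s["width"],2))
    return s,M
E
python3 - <<'E'
from h import *
ft=bot.grab_frame("top")
for c in [(235,55),(357,78),(202,186),(330,213),(522,115),(650,140),(628,270),(498,248)]:
    print(c,uv(at(ft,(c[0]/3.8+170,c[1]/3.8+160),60)))
for e in [(522,290.5),(402,-251),(400,-246),(519,286)]: print("bar",uv(np.array(e)))
for e in [(558,-307),(601,-317),(728,230),(685,240)]: print("tape",uv(np.array(e)))
for e in [(537,13),(632,328),(595,-370)]: print("jar",uv(np.array(e)))
s,M=st(); print(M.round(3))
for n,t in (("L",(470,222)),("R",(470,-20))):pass
E
```

```text
(235, 55) [565.6 279.8]
(357, 78) [568.  180.8]
(202, 186) [456.7 280.1]
(330, 213) [457.3 177.3]
(522, 115) [566.5  46.5]
(650, 140) [568.4 -56.1]
(628, 270) [463.1 -58.9]
(498, 248) [458.3  43.2]
bar [444.  399.7]
bar [ 447.9 -154.9]
bar [ 444.8 -150.5]
bar [442.1 394.6]
tape [ 612.5 -174.7]
tape [ 656.6 -174.8]
tape [658.3 386.7]
tape [614.1 386.9]
jar [520.5 132.6]
jar [542.8 460.8]
jar [ 662.6 -227.8]
t 2.05 uv [150.5 632.4] z 180.0 tilt(z.u) 0.0 yaw err 13.4 F uvz [0.2 0.3] 0.2 w 1.0
[[-0.897  0.443  0.   ]
 [ 0.443  0.897  0.   ]
 [-0.     0.    -1.   ]]
```

```bash
python3 -m handwheel '[[[0,0,-0.03,-0.02,-0.015,0,0.03],[0,0,-0.06,-0.05,-0.038,0,0.03],[0,0,-0.1,-0.083,-0.063,0,0.03],[0,0,-0.14,-0.116,-0.088,0,0.03],[0,0,-0.18,-0.149,-0.113,0,0.03],[0,0,-0.22,-0.182,-0.138,0,0.03],[0,0,-0.234,-0.215,-0.163,0,0.03],[0,0,-0.234,-0.24,-0.182,0,0.03]]]'; python3 -c "
from h import *
s,M=st();print(M.round(3))"
```

```text
time: 2.72
position: [423.4, 310.8, 180.2]
tcp_rot: [0.0, 0.112, 0.994, -0.0]
force: [-0.9, -0.2, 0.2]
width: 0.467
finger_force: 0.0
t 2.72 uv [343.3 397.5] z 180.2 tilt(z.u) 0.0 yaw err 0.0 F uvz [-0.8 -0.4] 0.2 w 0.47
[[-0.975  0.224  0.001]
 [ 0.223  0.975 -0.   ]
 [-0.001 -0.    -1.   ]]
```

```bash
python3 -m handwheel '[[[0,-0.05,0,-0.024,-0.028,0,0.03],[0,-0.11,0,-0.048,-0.056,0.01,0.03],[0,-0.17,0,-0.072,-0.084,0.02,0.03],[0,-0.23,0,-0.096,-0.112,0.03,0.03],[0,-0.29,0,-0.120,-0.140,0.05,0.03],[0,-0.33,0,-0.139,-0.168,0.07,0.03],[0,-0.33,0,-0.139,-0.168,0.08,0.03],[0,-0.33,0,-0.139,-0.168,0.08,0.03]]]'; python3 -c "
from h import *
s,M=st();print(M.round(3),np.round(s['joint_positions'],2))
f=bot.grab_frame('scene');cv2.imwrite('pics/s1.png',cv2.resize(f['image'][130:330,180:450],None,fx=2.9,fy=2.9)[:,:,::-1])"
```

```text
time: 3.38
position: [518.3, 117.2, 96.9]
tcp_rot: [0.16, 0.112, 0.98, -0.019]
force: [-0.6, -0.8, -1.6]
width: 0.318
finger_force: 0.0
t 3.38 uv [479.1 229.9] z 96.9 tilt(z.u) 18.6 yaw err 0.2 F uvz [-0.4 -0.9] -1.6 w 0.32
[[-0.923  0.226  0.31 ]
 [ 0.214  0.974 -0.073]
 [-0.319 -0.001 -0.948]] [ 0.06 -0.13  2.14 -0.13  0.82 -1.21]
```

View pics/s1.png

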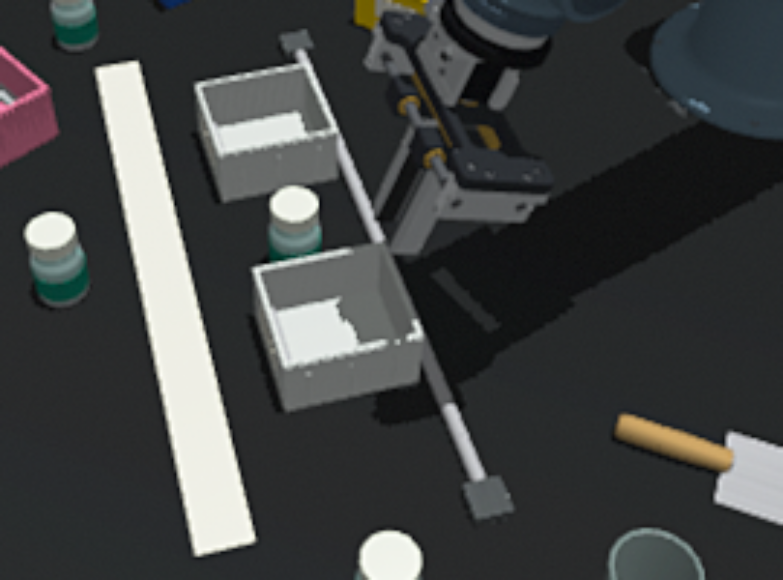

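The picture shows the gripper tilted beside the left tray (crop ~(340,320)) with the fingers above its near wall. Next: lower the fingers inside and start the pull.

```bash
python3 -m handwheel '[[[0,0,0,0.0,0,0.01,0.03],[0,0,0,0.002,0,0.02,0.03],[0,0,0,0.005,0,0.035,0.03],[0,0,0,0.009,0,0.05,0.03],[0,0,0,0.009,0,0.05,0.03]]]'; python3 -c "
from h import *
st()"; python3 -m handwheel '[[[0,0,0,0.006,0,-0.002,0.03],[0,0,0,0.012,0,-0.004,0.03],[0,0,0,0.018,0,-0.006,0.03],[0,0,0,0.024,0,-0.007,0.03],[0,0,0,0.030,0,-0.0085,0.03],[0,0,0,0.036,0,-0.010,0.03],[0,0,0,0.041,0,-0.011,0.03],[0,0,0,0.041,0,-0.011,0.03]]]';python3 -c "
from h import *
st()
f=bot.grab_frame('scene');cv2.imwrite('pics/s2.png',cv2.resize(f['image'][150:300,220:420],None,fx=3.5,fy=3.5)[:,:,::-1])"
```

```text
time: 3.85
position: [526.0, 117.6, 46.6]
tcp_rot: [0.161, 0.11, 0.981, -0.019]
force: [-0.1, 1.4, 0.6]
width: 0.322
finger_force: 0.0
t 3.85 uv [486.5 232.1] z 46.6 tilt(z.u) 18.6 yaw err -0.1 F uvz [-0.4  1.4] 0.6 w 0.32
time: 4.52
position: [485.5, 126.5, 46.6]
tcp_rot: [0.163, 0.11, 0.98, -0.018]
force: [-0.3, 0.7, -0.0]
width: 0.317
finger_force: 0.0
t 4.52 uv [445.  231.7] z 46.6 tilt(z.u) 18.9 yaw err -0.0 F uvz [-0.4  0.6] -0.0 w 0.32
```

View pics/s2.png

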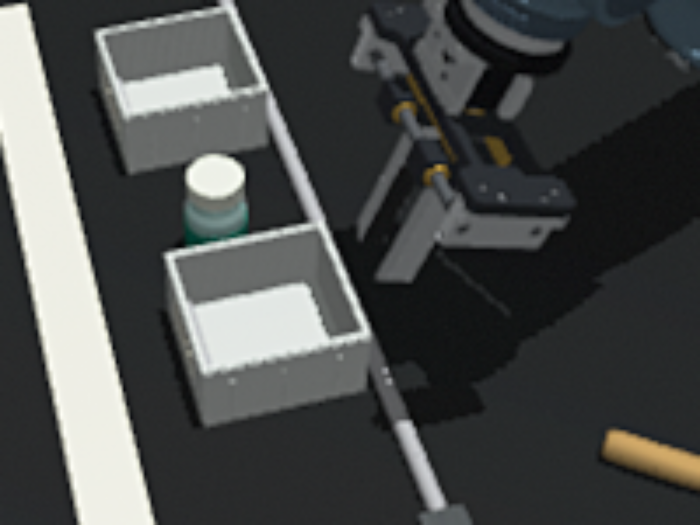

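```bash
cat >> h.py <<'E'
def proj(f,p):
    E=np.array(f["extrinsics"]);c=E[:3,:3].T@(np.array(p,float)-E[:3,3]);H=f["image"].shape[0];fl=H/2/np.tan(np.radians(f["vfov"])/2)
    return np.round([f["cx"]+fl*c[0]/-c[2],f["cy"]-fl*c[1]/-c[2]],1)
E
python3 -c "
from h import *
s,M=st();f=bot.grab_frame('scene');t=bot.grab_frame('top');p=s['position']
print(p,proj(f,p),proj(t,p),f['cx'],f['cy'])
for a in range(0,3): print(M[:,a].round(2))
print('tray L rim near mid',proj(f,[*xy(457,229),60]),proj(t,[*xy(457,229),60]))
for q in [(333,230),(317,213)]: print(q,[uv(at(f,q,z)) for z in (0,47,100)])
cv2.imwrite('pics/t1.png',cv2.resize(t['image'][150:280,130:330],None,fx=3.5,fy=3.5)[:,:,::-1])
"
```

```text
t 4.57 uv [445.7 231.8] z 46.8 tilt(z.u) 18.9 yaw err -0.0 F uvz [-0.2 -0.5] -0.1 w 0.32
[486.18649091 126.44473207  46.80928239] [323.3 230.7] [238.5 216.7] 283.1228240849839 204.96031110275996
[-0.92  0.21 -0.32]
[ 0.22  0.97 -0.  ]
[ 0.32 -0.07 -0.95]
tray L rim near mid [318.6 227.2] [239.9 212.5]
(333, 230) [array([406.7, 199.9]), array([423.3, 235.5]), array([442. , 275.9])]
(317, 213) [array([427.7, 135.6]), array([442.9, 175.3]), array([460.2, 220.1])]
```

View pics/t1.png

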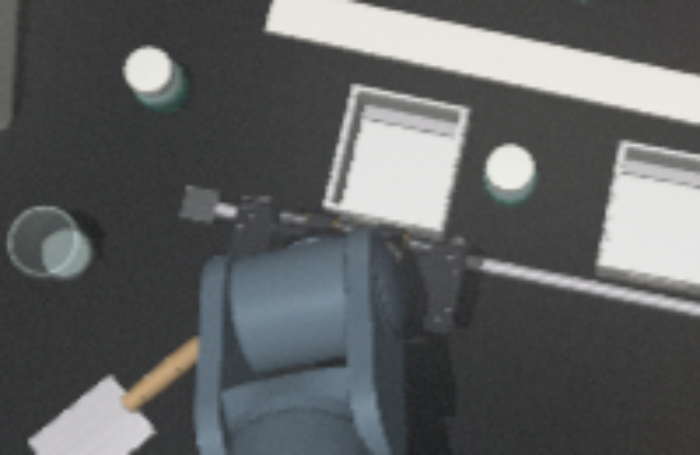

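The fingers passed the near wall without touching it: the tip shows at image ~(332,229), where (326,237) is expected. I'll check with a composite of the wrist view and a scene zoom.

```bash
python3 -c "
from h import *
s,M=st();f=bot.grab_frame('scene');w=bot.grab_frame('wrist');p=s['position']
im=f['image'].copy()
a=cv2.resize(im[170:270,290:360],None,fx=5,fy=5,interpolation=cv2.INTER_CUBIC)
for dx in(-8,8):
  for sgn in(-1,1):
    for dy in (15,27.5):
      for dz in (0,-40):
        q=proj(f,p+M@np.array([dx,sgn*dy,dz]));cv2.circle(a,(int((q[0]-290+.5)*5),int((q[1]-170+.5)*5)),3,(255,0,0) if dz==0 else (255,255,0),-1)
b=cv2.resize(w['image'],(450,338))
c=np.zeros((500,800,3),np.uint8);c[:,:350]=a;c[:338,350:]=b
cv2.imwrite('pics/m1.png',c[:,:,::-1]);print(w['vfov'],w['cx'],w['cy'],np.round(w['extrinsics'],2))
"
```

```text
t 4.67 uv [446.4 231.8] z 47.1 tilt(z.u) 18.9 yaw err -0.0 F uvz [ 0.4 -0.6] 0.6 w 0.32
65.70646984690485 276.5965084674497 207.3048241940802 [[ 2.2000e-01 -8.1000e-01 -5.4000e-01  3.5485e+02]
 [ 9.7000e-01  1.9000e-01  1.2000e-01  1.5591e+02]
 [ 0.0000e+00 -5.5000e-01  8.3000e-01  2.1745e+02]
 [ 0.0000e+00  0.0000e+00  0.0000e+00  1.0000e+00]]
```

View pics/m1.png

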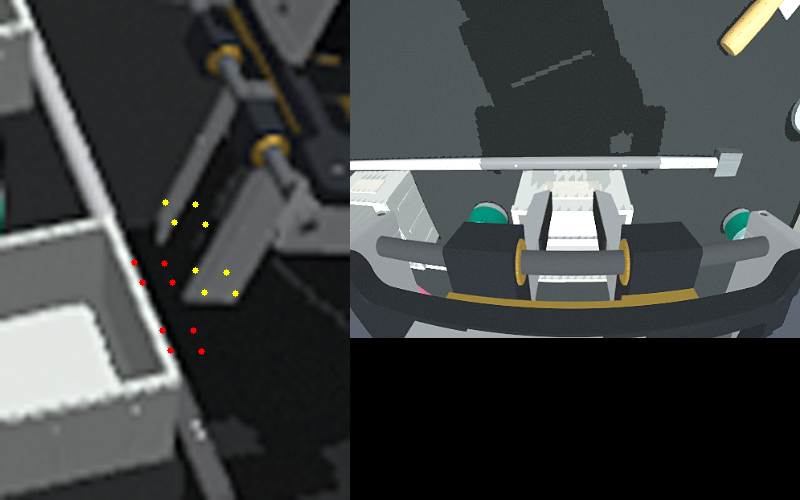

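The picture shows the visible finger ends about 25 mm short of the reported TCP along the tool axis, with the fingers hovering above the near wall's rim. I'll go back over the tray and touch its floor to calibrate.

```bash
python3 -m handwheel '[[[0,0,0,-0.015,0,0.005,0.03],[0,0,0,-0.03,0,0.01,0.03],[0,0,0,-0.0426,0,0.0146,0.03],[0,0,0,-0.0426,0,0.0146,0.03],[0,0,0,-0.0394,0,0.0241,0.03],[0,0,0,-0.0362,0,0.0335,0.03],[0,0,0,-0.033,0,0.043,0.03],[0,0,0,-0.033,0,0.043,0.03]]]'; python3 -c "
from h import *
st()"; python3 -m handwheel '[[[0,0,0,0.0013,0,0.0038,0.03],[0,0,0,0.0013,0,0.0038,0.03]]]';python3 -m handwheel '[[[0,0,0,0.0013,0,0.0038,0.03],[0,0,0,0.0013,0,0.0038,0.03]]]'; python3 -c "
from h import *
s,M=st();f=bot.grab_frame('scene');p=s['position']
a=cv2.resize(f['image'][150:290,260:380],None,fx=4,fy=4,interpolation=cv2.INTER_CUBIC)
cv2.imwrite('pics/m2.png',a[:,:,::-1]);print(proj(f,p),proj(f,p-25*M[:,2]))"
```

```text
time: 5.43
position: [527.7, 116.2, 13.4]
tcp_rot: [0.16, 0.11, 0.981, -0.019]
force: [-1.1, -0.3, -0.1]
width: 0.323
finger_force: 0.0
t 5.43 uv [488.4 231.1] z 13.4 tilt(z.u) 18.6 yaw err -0.0 F uvz [-1.  -0.5] -0.1 w 0.32
time: 5.6
position: [529.8, 116.3, 11.8]
tcp_rot: [0.162, 0.111, 0.98, -0.019]
force: [1.1, 1.1, 0.2]
width: 0.318
finger_force: 0.0
time: 5.77
position: [530.5, 116.3, 8.5]
tcp_rot: [0.163, 0.111, 0.98, -0.018]
force: [-0.8, 0.1, 0.6]
width: 0.321
finger_force: 0.0
t 5.77 uv [491.1 231.8] z 8.5 tilt(z.u) 18.9 yaw err -0.0 F uvz [-0.8 -0.1] 0.6 w 0.32
[304.  244.8] [307.7 237.9]
```

```bash
python3 -m handwheel '[[[0,0,0,0.0016,0,0.0047,0.03],[0,0,0,0.0016,0,0.0047,0.03]]]' | grep -E "pos|force"; python3 -m handwheel '[[[0,0,0,0.0013,0,0.0038,0.03],[0,0,0,0.0013,0,0.0038,0.03]]]'| grep -E "pos|force"
```

```text
position: [531.2, 116.3, 3.8]
force: [1.1, -0.5, 0.6]
finger_force: 0.4
position: [532.0, 116.2, 0.4]
force: [2.3, 0.6, 1.7]
finger_force: 1.2
```

View pics/m2.png

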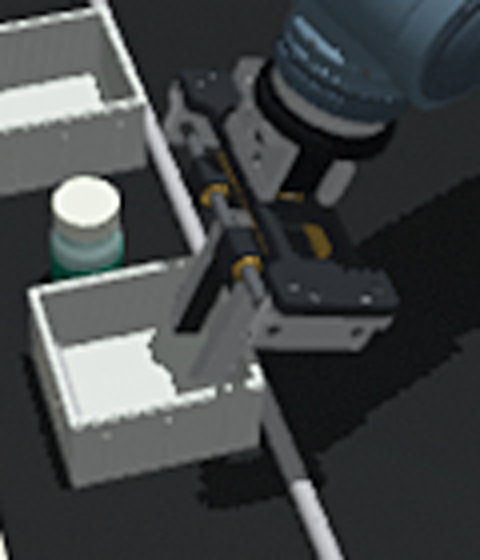

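The fingers are inside the left tray, with light contact on the near wall, so the real tip is about 24 mm above the reported z. I'll raise a little, then pull to about 30°.

```bash
cat >> h.py <<'E'
def tilt(v0,near=None):
    for c in ("scene",):
        f=bot.grab_frame(c)
        for l in ("tray_a_far","tray_a_near"):
            for d in bot.tip_of(l,c)[:8]:
                o,r=ray(f,d["at"]);k=(v0-o[:2]@V)/(r[:2]@V);q=o+k*r;u=q[:2]@U
                if 400<u<640 and -30<q[2]<160: print(l,round(d["score"],2),np.round(d["at"]),"u %.0f z %.0f"%(u,q[2]))
    return f
E
python3 -m handwheel '[[[0,0,0,-0.0032,0,-0.0095,0.03],[0,0,0,-0.0064,0,-0.019,0.03],[0,0,0,-0.0064,0,-0.019,0.03],[0,0,0,0.0014,0,-0.022,0.03],[0,0,0,0.009,0,-0.0245,0.03],[0,0,0,0.017,0,-0.027,0.03],[0,0,0,0.025,0,-0.03,0.03],[0,0,0,0.0324,0,-0.032,0.03]]]'; python3 -c "
from h import *
st();tilt(229)"
```

```text
time: 6.82
position: [490.0, 125.6, 19.7]
tcp_rot: [0.164, 0.11, 0.98, -0.018]
force: [4.2, -0.9, 0.6]
width: 0.318
finger_force: 1.8
t 6.82 uv [449.6 231.8] z 19.7 tilt(z.u) 19.0 yaw err -0.0 F uvz [4.3 0.1] 0.6 w 0.32
tray_a_near 0.57 [316. 244.] u 459 z -4
```

```bash
python3 -m handwheel '[[[0,0,0,0.003,0,0.002,0.03],[0,0,0,0.0057,0,0.0044,0.03],[0,0,0,0.0057,0,0.0044,0.03]]]'; python3 -c "
from h import *
st();f=tilt(229);save(f,'p3.png')
for z in ('box',): print([(round(d['score'],2),np.round(d['box']).tolist()) for d in bot.boxes_of('tray_a','scene')])
print(bot.tip_of('stamp','scene'))"
```

```text
time: 7.22
position: [486.5, 126.4, 13.1]
tcp_rot: [0.163, 0.111, 0.98, -0.018]
force: [2.4, -0.1, 2.6]
width: 0.321
finger_force: 1.7
t 7.22 uv [446.  231.8] z 13.1 tilt(z.u) 18.8 yaw err 0.0 F uvz [2.4 0.4] 2.6 w 0.32
[(0.96, [144.0, 143.0, 53.0, 49.0]), (0.93, [302.0, 106.0, 49.0, 40.0]), (0.9, [249.0, 153.0, 47.0, 44.0]), (0.79, [288.0, 196.0, 57.0, 64.0])]
[{'at': [176.3, 177.7], 'score': 0.85}, {'at': [326.5, 134.2], 'score': 0.84}, {'at': [274.7, 180.2], 'score': 0.58}]
```

```bash
cat >> h.py <<'E'
def corners(th,v0,ub=444.8,P=None):
    t=np.radians(th)
    if P is None:P=(ub+6/np.tan((np.pi/2-t)/2),0)
    return [(np.array([*xy(P[0]+a*np.cos(t)-b*np.sin(t),v0+w),P[1]+a*np.sin(t)+b*np.cos(t)])) for a in(0,110) for b in(0,60) for w in(-50,50)]
def boxfit(v0,f):
    from scipy.optimize import least_squares
    L=[]
    for d in bot.boxes_of('tray_a','scene'):
        l,t,w,h=d['box'];L.append((l,t,l+w,t+h))
    def pb(x):
        q=np.array([proj(f,c) for c in corners(x[0],v0,P=(x[1],x[2]))]);return np.r_[q.min(0),q.max(0)]
    b=min(L,key=lambda b:abs(np.array(b)-pb((40,455,0))).sum())
    r=min((least_squares(lambda x:np.r_[pb(x)-b,(x[2]-3)/4,(x[1]-458)/8],(a,456,2),diff_step=1e-2) for a in (10,30,50,65,80)),key=lambda r:r.cost)
    print("box",np.round(b),"theta,Pu,Pz",r.x.round(1),"res",r.fun.round(1));return b
E
python3 -c "
from h import *
f=bot.grab_frame('scene');boxfit(229,f)"
```

```text
box [283. 199. 342. 261.] theta,Pu,Pz [ 42.3 453.2   1.5] res [-2.3 -2.4  1.3 -1.9 -0.4 -0.6]
```

View pics/p3.png

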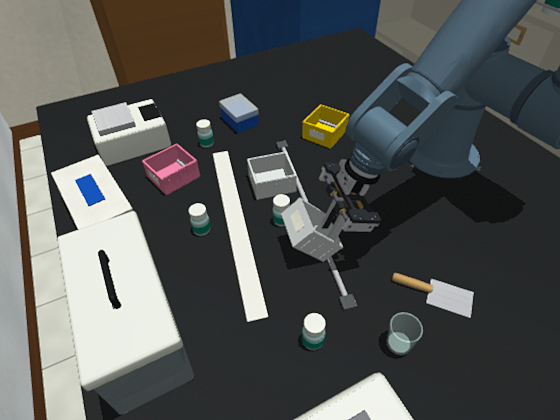

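The view shows the left tray tipped about 42° at (315,230). The fit agrees, and the underside isn't readable yet. I'll continue to about 66°.

```bash
python3 -m handwheel '[[[0,0,0,0.0014,0,0.0012,0.03],[0,0,0,0.0028,0,0.0023,0.03],[0,0,0,0.0041,0,0.0035,0.03],[0,0,0,0.0055,0,0.0046,0.03],[0,0,0,0.0068,0,0.0058,0.03],[0,0,0,0.0082,0,0.0069,0.03],[0,0,0,0.0082,0,0.0069,0.03]]]'; python3 -c "
from h import *
st();f=bot.grab_frame('scene');save(f,'p4.png');boxfit(229,f)"
```

```text
time: 8.15
position: [480.1, 127.5, 3.2]
tcp_rot: [0.162, 0.111, 0.98, -0.019]
force: [0.7, 1.3, 2.2]
width: 0.318
finger_force: 1.0
t 8.15 uv [439.5 231.4] z 3.2 tilt(z.u) 18.8 yaw err -0.0 F uvz [0.4 1.4] 2.2 w 0.32
box [298. 190. 342. 263.] theta,Pu,Pz [ 79.  472.7   3. ] res [ 0.   1.2  0.4 -2.4  0.   1.8]
```

```bash
cat >> h.py <<'E'
def under(f,th,P,v0,n=(13,13)):
    t=np.radians(th);g=f["image"].mean(axis=2);o=[]
    for a in np.linspace(2,108,n[0])[::-1]:
        row=[]
        for w in np.linspace(48,-48,n[1])[::-1]:
            c,r=proj(f,[*xy(P[0]+a*np.cos(t),v0+w),P[1]+a*np.sin(t)]);row.append(int(g[int(round(r)),int(round(c))]))
        o.append(row)
    print(np.array(o))
E
python3 -c "
from h import *
f=bot.grab_frame('scene')
under(f,68,(472,1),229)
g=f['image'].mean(axis=2).astype(int);print(g[186:268:3,292:348:2])"
```

```text
[[ 26  33  40  38  40  40  41  40  40  40  26  18  18]
 [ 33  38  38  40  41  41  42  39  40  40  20  18  21]
 [ 39  40  40  41  40  42  40  40  40  18  19  21  18]
 [ 39  39  38  40  38  39  38  40  19  16  17  18  18]
 [ 37  38  37  38  38  38  36  11  16  15  20  19  19]
 [ 22  24  35  38  35  36  25  13  15  18  19  18  21]
 [ 50  21  51  23  56  13  41  17  13  15  19  21  20]
 [ 52  51  55  56  56  41  49  20  15  16  20  19  18]
 [ 74  55  83  56  87  49  79   9  16  17  18  20  19]
 [204 182 210  87 114  79  23  11  17  17  18  19  20]
 [211 210 217 237 214  77  72  23  23  15  18  20  20]
 [236 233 237 238  94 101  64  23  21  15  18  20  20]
 [233 229 238 125 101  95  54  39  10  18  18  19  20]]
[[105 108  71 174 212  35  37  38  39  38  40  40  40  39  39  39  39  38
   38  61  45  29  39  47  14  87  93  54]
 [105 110  74  90 196 178  30  39  38  39  39  40  36  37  37  38  39  41
   38  24  38  35  19  49  27  23  97  93]
 [ 74  48  36  20 149 207 138  35  38  37  28  57 208 150  34  40  40  38
   28  26  27  36  33  28  58  17  48  93]
 [ 39  39  38  40  54 182 198  11
[... 2192 characters left out ...]
 44  20  19  20  20  20  19  18  17  18  19  18  54 108 105 105 103 109
  136 131 101 105 108 104  73  42   9  17]
 [ 40  40  17  19  20  18  18  18  20  20  20  18  14  63 108 121 101 102
  103 106 103  67   6  15  18  29  43  33]
 [ 42  43  19  20  20  17  21  19  19  20  22  19  20  16  77 107 111  79
  140 216 127  15  20  35  32  42  43  35]
 [ 42  40  40  18  20  18  18  19  20  18  19  19  20  18  15  18  22  27
  106 191 180  11  20  18  18  18  22  20]
 [ 42  42  42  28  18  18  19  19  18  35  34  33  45  43  43  42  43  43
   25 154 195  69  12  22  20  20  20  20]
 [ 41  42  41  38  43  42  42  42  42  40  41  42  41  43  41  42  41  41
   42  76 145 152  34  16  20  20  21  22]]
```

The tray is at about 66°. At that angle the scene camera, high up, sees only the far wall (bright) and the side, because the underside normal turns towards it only beyond about 73°. I'll lean the tray slightly further so it may rest against the bar, then look.

```bash
python3 -m handwheel '[[[0,0,0,-0.001,0,0.0016,0.03],[0,0,0,-0.002,0,0.0032,0.03],[0,0,0,-0.0031,0,0.0047,0.03],[0,0,0,-0.0031,0,0.0047,0.03]]]'|grep force; python3 -c "
from h import *
st();f=bot.grab_frame('scene');boxfit(229,f)
print([ (d['score'],d['at']) for d in bot.tip_of('stamp','scene')])
g=f['image'].mean(axis=2).astype(int);print(g[189:270:4,286:350:2])"
```

```text
force: [-0.5, -0.5, 5.8]
finger_force: 2.2
t 8.63 uv [445.9 231.8] z 1.1 tilt(z.u) 18.9 yaw err -0.0 F uvz [-0.3 -0.6] 5.8 w 0.32
box [295. 192. 342. 260.] theta,Pu,Pz [ 75.7 472.1   3. ] res [ 0.  -0.7  0.5  0.6 -0.   1.8]
[(0.77, [173.4, 176.8]), (0.75, [274.0, 178.4]), (0.62, [323.8, 131.3])]
[[104 105 104 105 110  75  91 195 179  29  38  40  39  41  40  40  38  38
   40  40  37  23  33  20  31  48  15  74  92  88  90  90]
 [ 74  55  46  33  35  38  24 118 201 178  32  37  30  32 195 158  33  38
   40  39  25  25  31  42  44  39  49  15  75  91  97  91]
 [245 196  27  40  39  39  39  24 140 204 181 234 224 220 218 223 162  34
   40  40  39  24  55  67 107  40  19  40  18  68 105  92]
 [237 246  14  34  21  94 200 232 221 219 219 218 218 218 218 219 228  92
   36  39  39  41  37  31  71 100  85  82  56  23  49  34]
 [149 116  22 170 223 219 219 218 218 218 219 226 228 228 220 218 219 230
   76  36  40  39  37  92  92  44  51  52  46  39  25  48]
 [116 132 103  26 178 221 219 219 218 229 232 230 226 228 227 219 219 219
  230  73  38  37  91  96  51  26  35  51  51  23  40  24]
 [132
[... 1290 characters left out ...]
2 104 102 104 108  77  18  18  21]
 [ 42  42  42  30  18  18  21  22  21  18  18  20  22  17  77 107 104 104
  103 103 141 131 102 105 107 105  75  55   7  17  21  19]
 [ 43  42  40  43  17  20  19  19  20  19  21  20  21  20  18  53 108 103
  103 105 107  97  93  18  17  21  16  28  41  35  17  20]
 [ 41  42  42  43  40  19  19  21  18  21  21  18  18  19  21  17  24  89
   28  24  26 106 165  86  15  15  29  16  17  17  20  18]
 [ 41  41  41  42  43  37  16  17  18  15  27  35  40  45  43  42  41  41
   42  43  41  30 120  87  88  11  18  20  22  20  21  20]
 [ 42  43  41  42  42  43  42  41  41  42  42  42  41  42  41  42  40  41
   41  41  42  34  17 109 140  66  10  21  19  17  20  15]]
```

```bash
cat >> h.py <<'E'
def fit(f,v0,seed,img=None):
    from scipy.optimize import minimize
    im=f["image"] if img is None else img
    m=(cv2.GaussianBlur(im.min(axis=2),(3,3),0)>150).astype(np.uint8)
    m=cv2.morphologyEx(m,cv2.MORPH_OPEN,np.ones((5,5),np.uint8))
    n,l=cv2.connectedComponents(m);k=l[seed[1],seed[0]]
    if not k:print("seed dark");return
    m=(l==k).astype(np.uint8);best=None
    def pol(x):
        t=np.radians(x[0]);return np.array([proj(f,[*xy(x[1]+110*np.cos(t)-b*np.sin(t),x[3]+w),x[2]+110*np.sin(t)+b*np.cos(t)]) for b,w in((0,-50),(0,50),(60,50),(60,-50))])
    def cost(x):
        c=np.zeros(m.shape,np.uint8);cv2.fillPoly(c,[np.round(pol(x)*16).astype(np.int32)],1,cv2.LINE_8,4)
        return (c!=m).sum()+((x[2]-1)/2)**2+((x[3]-v0)/3)**2
    for a in(45,55,65,75):
        r=minimize(cost,(a,465,1,v0),method="Nelder-Mead",options=dict(initial_simplex=np.array([[a,465,1,v0],[a+8,465,1,v0],[a,480,1,v0],[a,465,6,v0],[a,465,1,v0+5]])))
        if best is None or r.fun<best.fun:best=r
    print("theta,Pu,Pz,v",best.x.round(1),"cost",round(best.fun),"area",m.sum());return best.x
E
python3 -c "
from h import *
f=bot.grab_frame('scene')
fit(f,229,(314,214));fit(f,229,(314,214),cv2.imread('pics/p4.png')[:,:,::-1])"
```

```text
theta,Pu,Pz,v [ 67.3 465.9   0.9 229.2] cost 57 area 984
theta,Pu,Pz,v [ 74.8 471.7   1.  229. ] cost 39 area 985
```

```bash
python3 -m handwheel '[[[0,0,0,0.002,0,-0.0003,0.03],[0,0,0,0.004,0,-0.0006,0.03],[0,0,0,0.006,0,-0.0008,0.03],[0,0,0,0.0075,0,-0.001,0.03],[0,0,0,0.0075,0,-0.001,0.03]]]'|grep force; python3 -c "
from h import *
st();f=bot.grab_frame('scene');fit(f,229,(314,214));print([ (round(d['score'],2),np.round(d['at'])) for d in bot.tip_of('stamp','scene')])"
python3 -m handwheel '[[[0,0,0,0.0016,0,0.0015,0.03],[0,0,0,0.0022,0,0.0022,0.03],[0,0,0,0.0022,0,0.0022,0.03]]]'|grep force; python3 -c "
from h import *
st();f=bot.grab_frame('scene');fit(f,229,(314,214));print([ (round(d['score'],2),np.round(d['at'])) for d in bot.tip_of('stamp','scene')])"
```

```text
force: [1.0, -0.4, 0.3]
finger_force: 0.8
t 9.25 uv [436.7 231.5] z -1.3 tilt(z.u) 18.8 yaw err -0.0 F uvz [ 1.1 -0.1] 0.3 w 0.32
theta,Pu,Pz,v [ 79.1 466.1   1.2 228.6] cost 39 area 980
[(0.82, array([272., 181.])), (0.66, array([175., 178.])), (0.61, array([325., 133.]))]
force: [0.6, 0.3, 0.9]
finger_force: 0.5
t 9.6 uv [435.6 231.5] z -4.1 tilt(z.u) 18.8 yaw err -0.0 F uvz [0.5 0.4] 0.9 w 0.32
theta,Pu,Pz,v [ 83.1 462.2   1.8 226.9] cost 127 area 856
[(0.98, array([176., 174.])), (0.93, array([324., 134.])), (0.71, array([273., 181.])), (0.37, array([234., 220.]))]
```

```bash
python3 -c "
from h import *
st();f=bot.grab_frame('scene');save(f,'p5.png');fit(f,229,(314,214));boxfit(229,f)
print([(round(d['score'],2),np.round(d['at'])) for d in bot.tip_of('stamp','scene')])
c=cv2.resize(f['image'][170:280,270:370],(500,550),interpolation=cv2.INTER_CUBIC);cv2.imwrite('pics/p5c.png',c[:,:,::-1])"
```

```text
t 9.7 uv [435.9 231.6] z -3.8 tilt(z.u) 18.8 yaw err -0.0 F uvz [1.  1.8] 1.4 w 0.32
theta,Pu,Pz,v [ 82.7 464.5   1.1 228.6] cost 129 area 883
box [306. 191. 344. 258.] theta,Pu,Pz [ 83.6 463.4   3. ] res [-1.2 -0.5  1.6  1.4  0.   0.7]
[(0.79, array([273., 183.])), (0.6, array([175., 174.])), (0.5, array([249., 175.])), (0.18, array([311., 343.]))]
```

View pics/p5c.png

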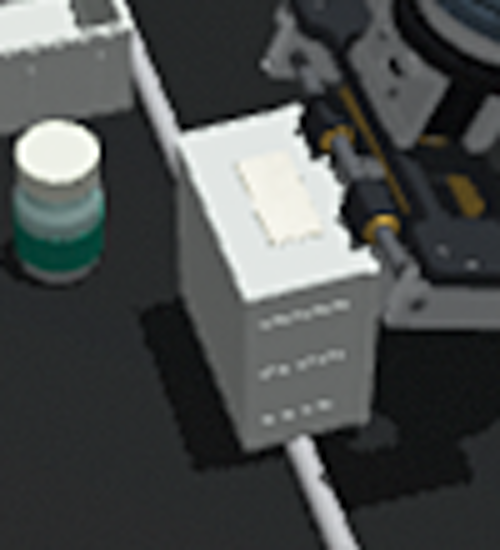

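The picture shows the left tray near 88°, its far wall with a label on top. Its underside is now visible as the grey face at crop (180–250, 150–445), and it looks plain. I'll check that numerically.

```bash
python3 -c "
from h import *
im=cv2.imread('pics/p5.png')[:,:,::-1].mean(axis=2).astype(np.float32)
src=np.float32([[180,150],[248,300],[248,442],[185,298]])/5+np.float32([270,170])
M=cv2.getPerspectiveTransform(np.float32([[0,0],[10,0],[10,11],[0,11]]),src)
W=np.array([[cv2.getRectSubPix(im,(1,1),tuple(map(float,(lambda p:p[:2]/p[2])(M@np.array([x+.5,y+.5,1])))))[0,0] for x in range(10)] for y in range(11)])
print(W.astype(int))"
```

```text
[[124 151 138 161 157 156 175 165 191 143]
 [ 83  82  91  84  83  96  88  97 101  99]
 [ 88  86  85  86  86  86  84  85  90 101]
 [ 90  88  89  89  89  88  89  88  89 100]
 [ 90  89  89  89  88  89  89  89  89 100]
 [ 90  90  89  89  89  88  89  89  89 100]
 [ 90  89  89  89  89  89  89  88  90 100]
 [ 91  89  89  89  89  89  89  89  90 100]
 [ 91  89  89  89  89  89  89  89  90 100]
 [ 91  91  91  90  91  90  89  89  90 100]
 [ 85  90  95  93  93  91  92  92  92 101]]
```

Left underside is uniform (≈89 everywhere), so the left tray is blank and the right one bears the stamp. Now I'll exit the fingers towards the robot, rise, and push the left tray's top rim forward so it falls back flat.

```bash
python3 -m handwheel '[[[0,0,0,0.0,0,-0.006,0.03],[0,0,0,0.015,0,-0.012,0.03],[0,0,0,0.03,0,-0.018,0.03],[0,0,0,0.042,0,-0.022,0.03],[0,0,0,0.05,0,-0.026,0.03],[0,0,0,0.05,0,-0.026,0.03]]]'|grep -E "pos|force"
python3 -m handwheel '[[[0,0,0,-0.009,0,-0.027,0.03],[0,0,0,-0.018,0,-0.054,0.03],[0,0.1,0,-0.027,0,-0.08,0.03],[0,0.2,0,-0.027,0,-0.08,0.03],[0,0.3,0,-0.027,0,-0.08,0.03],[0,0.33,0,-0.027,0,-0.08,0.03],[0,0.33,0,-0.027,0,-0.08,0.03]]]'|grep -E "pos|force"; python3 -c "
from h import *
st();f=bot.grab_frame('scene');boxfit(229,f);fit(f,229,(314,214))"
```

```text
position: [421.3, 141.2, 4.8]
force: [-0.1, 0.7, -0.1]
finger_force: 0.0
position: [425.1, 140.3, 90.5]
force: [0.4, 0.2, -0.1]
finger_force: 0.0
t 10.93 uv [383.  231.6] z 90.5 tilt(z.u) 0.1 yaw err 0.1 F uvz [0.4 0.3] -0.1 w 0.32
box [251. 154. 295. 198.] theta,Pu,Pz [ 28.8 521.6 145.4] res [-10.4   5.6  18.   27.   35.6   7.9]
seed dark
```

```bash
python3 -c "
from h import *
f=bot.grab_frame('scene');save(f,'p6.png')
print([(round(d['score'],2),np.round(d['box']).tolist()) for d in bot.boxes_of('tray_a','scene')])
g=f['image'].mean(axis=2).astype(int);print(g[190:275:5,256:356:4])
t=bot.grab_frame('top');save(t,'t6.png')
print([(round(d['score'],2),np.round(d['box']).tolist()) for d in bot.boxes_of('tray_a','top')])"
```

```text
[(0.93, [264.0, 215.0, 52.0, 55.0]), (0.9, [252.0, 150.0, 44.0, 49.0]), (0.84, [143.0, 146.0, 55.0, 47.0]), (0.69, [303.0, 108.0, 47.0, 39.0])]
[[101 105 107 105 105 106 104 105 106 107  79 185  21  38  39  40  40  38
   38  39  39  39  38  89  18]
 [104 104 108 107 111 165 248 231  22  38  40  53 199  39  38  38  39  39
   39  39  40  40  36  84  19]
 [ 36  38  41  41  53 236 236 236 252  38  39  38 180  25  39  39  40  39
   38  39  39  39  39  28  18]
 [ 40  40  40  40  35 145 246 224 114  39  40  40  40 209  39  39  40  40
   39  39  40  40  40  39  36]
 [ 41  41  41  40  58  93 110 105 140  37  40  40  41 174  50  40  40  40
   40  40  41  41  29  20  49]
 [ 40  40  42  39  39  89 104 100  77  34  14 151  97  36  84  32  17  18
   19  20  17  19  18  20  19]
 [ 39  41  38  33   0 134 218 200 123 100 103 104  87  24 106  37  20  19
   19  18  20  18  20  20  19]
 [ 41 241 121  98 105 105 105 105 105 105 106 105  87 250  26  94  18  18
   19  19  16  21  19  17  21]
 [ 42  90  94 104 105 106 104 105 105 105 106 104  89  98   0  93  59  18
   20  18  20  19  21  20  19]
 [ 43  65 2
[... 274 characters left out ...]
  16  18  19  19  21  22  17]
 [ 42  29  88 236 231 229 228 228 229 229 230 236 234 155 127 103  16  94
   79  19  20  19  20  19  19]
 [ 42  44  25 139 208 234 218 183 135  95 102 103 105 101 104 113  18  22
   93  13  19  19  19  21  16]
 [ 38  42  16  89 100 104 102 104 105 103 105 104 105 102 105 101  42  20
   93  80  17  18  21  20  18]
 [ 12  42  28  72 106 105 104 103 104 105 104 108 104  75  36  40  43  34
   33  86  12  22  19  18  20]
 [230  42  43  14 104 105 110  89  50  38  40  41  42  41  42  42  41  43
   43 124 202  18  24  36  41]]
[(0.87, [300.0, 188.0, 39.0, 47.0]), (0.79, [340.0, 272.0, 51.0, 47.0]), (0.63, [348.0, 119.0, 43.0, 42.0]), (0.56, [224.0, 172.0, 39.0, 38.0])]
```

```bash
cat >> h.py <<'E'
def rimfit(v0,u0,name='top'):
    """flat tray pose from bright pixels: rim outline at z=60 in top view via corner boxes"""
    from scipy.optimize import least_squares
    obs=[]
    for c in ("top","scene"):
        f=bot.grab_frame(c)
        def pb(x):
            q=np.array([proj(f,[*xy(x[0]+a*np.cos(x[2])-w*np.sin(x[2]),x[1]+a*np.sin(x[2])+w*np.cos(x[2])),b]) for a in(0,110) for b in(0,60) for w in(-50,50)]);return np.r_[q.min(0),q.max(0)]
        L=[np.r_[d['box'][:2],np.add(d['box'][:2],d['box'][2:])] for d in bot.boxes_of('tray_a',c)]
        b=min(L,key=lambda b:abs(b-pb((u0,v0,0))).sum());obs.append((pb,b))
    r=least_squares(lambda x:np.r_[tuple(p(x)-b for p,b in obs),x[2]*20],(u0,v0,0),diff_step=1e-3,x_scale=(10,10,.05))
    print("near u, v, yaw",r.x.round(2),"res",r.fun.round(1));return r.x
E
python3 -c "
from h import *
st();rimfit(229,470);rimfit(-6,459)"
```

```text
t 11.23 uv [379.7 231.8] z 89.2 tilt(z.u) -0.0 yaw err -0.1 F uvz [0.5 0.3] 0.0 w 0.32Traceback (most recent call last):
  File "<string>", line 3, in <module>
    st();rimfit(229,470);rimfit(-6,459)
         ~~~~~~^^^^^^^^^
  File "h.py", line 79, in rimfit
    r=least_squares(lambda x:np.r_[tuple(p(x)-b for p,b in obs),x[2]*20],(u0,v0,0),diff_step=1e-3,x_scale=(10,10,.05))
    return func(*args, **kwargs)
    vector_fun = VectorFunction(
        fun_wrapped,
    ...<6 lines>...
        workers=workers
    )
    self._update_fun()
    ~~~~~~~~~~~~~~~~^^
    self.f = self.fun_wrapped(xp_copy(self.x))
             ~~~~~~~~~~~~~~~~^^^^^^^^^^^^^^^^^
    return np.atleast_1d(self.fun(x))
                         ~~~~~~~~^^^
    return self.f(x, *self.args, **self.kwargs)
           ~~~~~~^^^^^^^^^^^^^^^^^^^^^^^^^^^^^^
  File "h.py", line 79, in <lambda>
    r=least_squares(lambda x:np.r_[tuple(p(x)-b for p,b in obs),x[2]*20],(u0,v0,0),diff_step=1e-3,x_scale=(10,10,.05))
                             ~~~~~^^^^^^^^^^^^^^^^^^^^^^^^^^^^^^^^^^^^^^
    res = self.concatenate(tuple(objs), axis=axis)
ValueError: all the input arrays must have same number of dimensions, but the array at index 0 has 2 dimension(s) and the array at index 1 has 1 dimension(s)
```

```bash
python3 - <<'E'
s=open('h.py').read()
s=s.replace("def pb(x):\n            q=np.array([proj(f,[*xy(x[0]+a","def pb(x,f=f):\n            q=np.array([proj(f,[*xy(x[0]+a")
i=s.index("    r=least_squares(lambda x:np.r_[tuple");j=s.index('    print("near u, v')
s=s[:i]+"""    from scipy.optimize import minimize
    F=lambda x:np.concatenate([p(x)-b for p,b in obs]+[[x[2]*20]])
    r=minimize(lambda x:np.abs(F(x)).clip(0,6).sum(),(u0,v0,0),method="Nelder-Mead",options=dict(initial_simplex=[[u0,v0,0],[u0+12,v0,0],[u0,v0+12,0],[u0,v0,.1]]));r.fun=F(r.x)
"""+s[j:]
open('h.py','w').write(s)
E
python3 -c "
from h import *
rimfit(229,470);rimfit(-6,459)"
```

```text
near u, v, yaw [ 4.7112e+02  2.3739e+02 -6.0000e-02] res [ 0.1  0.   0.5  2.5 -0.9  0.9  4.2  0.  -1.3]
near u, v, yaw [ 4.6211e+02 -2.0600e+00 -1.0000e-02] res [ 0.   0.1 -0.1  0.  -6.6 -2.4 -0.5  2.7 -0.1]
```

The left tray is flat again, about 15 mm further from the bar than before. I'll draw it back to the bar gently.

```bash
python3 -m handwheel '[[[0,0,0,-0.03,0.001,0,0.03],[0,0,0,-0.065,0.003,0,0.03],[0,0,0,-0.10,0.004,0,0.03],[0,0,0,-0.12,0.005,0.01,0.03],[0,0,0,-0.12,0.005,0.035,0.03],[0,0,0,-0.12,0.005,0.06,0.03],[0,0,0,-0.12,0.005,0.077,0.03],[0,0,0,-0.12,0.005,0.077,0.03]]]'|grep -E "pos|force"
python3 -m handwheel '[[[0,0,0,0.006,0,0,0.03],[0,0,0,0.011,0,0,0.03],[0,0,0,0.016,0,0,0.03],[0,0,0,0.020,0,0,0.03],[0,0,0,0.024,0,0,0.03],[0,0,0,0.027,0,0,0.03],[0,0,0,0.030,0,0,0.03],[0,0,0,0.030,0,0,0.03]]]'|grep -E "pos|force"; python3 -c "
from h import *
st();rimfit(232,458)"
```

```text
position: [537.2, 118.9, 8.4]
force: [-0.4, 0.0, -0.3]
finger_force: 0.0
position: [511.9, 125.9, 13.4]
force: [2.5, 0.0, 2.4]
finger_force: 1.2
t 13.17 uv [470.9 237. ] z 13.4 tilt(z.u) 0.1 yaw err -0.0 F uvz [2.4 0.6] 2.4 w 0.32
near u, v, yaw [ 4.5406e+02  2.4701e+02 -7.0000e-02] res [-36.1  -7.5   0.2  25.    0.    0.    4.4   2.6  -1.5]
```

```bash
python3 -m handwheel '[[[0,0,0,-0.004,0,0,0.03],[0,0,0,-0.012,0,0,0.03],[0,0,0,-0.02,0,0,0.03],[0,0,0,-0.02,0,-0.03,0.03],[0,0,0,-0.02,0,-0.06,0.03],[0,0,0,-0.02,-0.02,-0.09,0.03],[0,0,0,-0.02,-0.055,-0.1,0.03],[0,0,0,-0.02,-0.095,-0.1,0.03]]]'|grep -E "pos|force"
python3 -m handwheel '[[[0,0,0,0,-0.03,0,0.03],[0,0,0,0,-0.065,0,0.03],[0,0,0,0,-0.1,0,0.03],[0,0,0,0,-0.13,0,0.03],[0,0,0,0,-0.146,0,0.03],[0,0,0,0,-0.146,0,0.03]]]'|grep -E "pos|force"; python3 -c "
from h import *
st();rimfit(232,458);rimfit(-6,459)
t=bot.grab_frame('top');m=(t['image'].min(axis=2)>170).astype(np.uint8);n,l,S,C=cv2.connectedComponentsWithStats(m)
for i in range(1,n):
  if S[i,4]>100 and 190<C[i][0]<400 and 160<C[i][1]<250: print(S[i],C[i].round(1),uv(at(t,C[i],4)))"
```

```text
position: [512.4, 28.1, 116.2]
force: [0.5, -0.8, -0.9]
finger_force: 0.0
position: [476.7, -116.5, 112.4]
force: [1.0, 0.4, -1.4]
finger_force: 0.0
t 14.53 uv [490.7  -7.1] z 112.4 tilt(z.u) -0.1 yaw err 0.2 F uvz [0.9 0.6] -1.4 w 0.32
near u, v, yaw [ 4.5440e+02  2.3792e+02 -3.0000e-02] res [ 0.  -2.2  0.1  0.9 -0.2 -0.5  1.6  2.4 -0.6]
near u, v, yaw [ 4.5224e+02 -1.5600e+00 -7.0000e-02] res [77.9 14.7 78.1 20.7 -0.7  0.   0.1  0.  -1.4]
[ 206  146  105   34 1350] [256.9 162.4] [634.7 221.1]
[223 175  40  41 993] [243.5 197. ] [516.2 236.7]
[341 174  40  22 295] [366.8 184.7] [ 637.7 -132.8]
[269 191  13  13 132] [275.1 197.4] [536.2 139.9]
[192 209  93  21 207] [238.5 219.1] [444.6 235.7]
```

```bash
python3 -m handwheel '[[[0,-0.11,0,-0.001,0,0,0.03],[0,-0.22,0,-0.002,0,0,0.03],[0,-0.33,0,-0.003,0.002,0.01,0.03],[0,-0.33,0,-0.003,0.002,0.03,0.03],[0,-0.33,0,-0.003,0.002,0.055,0.03],[0,-0.33,0,-0.003,0.002,0.08,0.03],[0,-0.33,0,-0.003,0.002,0.092,0.03],[0,-0.33,0,-0.003,0.002,0.092,0.03]]]'|grep -E "pos|force"; python3 -c "
from h import *
st()"
python3 -m handwheel '[[[0,0,0,0.007,0,-0.002,0.03],[0,0,0,0.014,0,-0.005,0.03],[0,0,0,0.021,0,-0.007,0.03],[0,0,0,0.028,0,-0.01,0.03],[0,0,0,0.034,0,-0.012,0.03],[0,0,0,0.04,0,-0.014,0.03],[0,0,0,0.04,0,-0.014,0.03]]]'|grep -E "pos|force"; python3 -c "
from h import *
st()"
```

```text
position: [478.1, -110.6, 17.3]
force: [0.1, 1.0, -0.3]
finger_force: 0.0
t 15.65 uv [490.7  -1. ] z 17.3 tilt(z.u) 18.6 yaw err -0.1 F uvz [-0.1  1. ] -0.3 w 0.32
position: [438.5, -102.8, 21.2]
force: [1.9, -0.1, 2.1]
finger_force: 1.5
t 16.23 uv [450.4  -2.3] z 21.2 tilt(z.u) 18.9 yaw err -0.0 F uvz [1.8 0.3] 2.1 w 0.32
```

```bash
python3 -m handwheel '[[[0,0,0,0.0023,0,0.002,0.03],[0,0,0,0.0045,0,0.004,0.03],[0,0,0,0.0068,0,0.0062,0.03],[0,0,0,0.009,0,0.0078,0.03],[0,0,0,0.0111,0,0.0094,0.03],[0,0,0,0.0132,0,0.011,0.03],[0,0,0,0.0153,0,0.0126,0.03],[0,0,0,0.0153,0,0.0126,0.03]]]'|grep -E "pos|force"; python3 -c "
from h import *
st();f=bot.grab_frame('scene');save(f,'p7.png');c=[proj(f,x) for x in corners(67,-2)[4:]];q=np.mean(c,axis=0).astype(int);print(q);fit(f,-2,tuple(q));boxfit(-2,f)"
```

```text
position: [427.9, -99.8, 2.7]
force: [0.9, 0.1, 0.2]
finger_force: 0.6
t 16.9 uv [439.3  -1.8] z 2.7 tilt(z.u) 18.8 yaw err -0.0 F uvz [0.9 0.3] 0.2 w 0.32
[280 150]
theta,Pu,Pz,v [ 74.  468.3   5.   -5.7] cost 44 area 594
box [276. 131. 312. 187.] theta,Pu,Pz [ 81.2 470.3   3.6] res [-0.1  0.9  1.   4.4  0.2  1.5]
```

The right tray is held steeply (~70°+) with the fingers still in contact. I'll back off a hair, hold about a second, then lower slowly.

```bash
python3 -m handwheel '[[[0,0,0,-0.002,0,-0.0014,0.03],[0,0,0,-0.002,0,-0.0014,0.03],[0,0,0,-0.002,0,-0.0014,0.03],[0,0,0,-0.002,0,-0.0014,0.03],[0,0,0,-0.002,0,-0.0014,0.03],[0,0,0,-0.002,0,-0.0014,0.03],[0,0,0,-0.002,0,-0.0014,0.03],[0,0,0,-0.002,0,-0.0014,0.03]]]'|grep -E "pos|force"; python3 -c "
from h import *
st();f=bot.grab_frame('scene');fit(f,-2,(280,150));print([(round(d['score'],2),np.round(d['at'])) for d in bot.tip_of('stamp','scene')])"
python3 -m handwheel '[[[0,0,0,-0.0036,0,-0.003,0.03],[0,0,0,-0.0073,0,-0.006,0.03],[0,0,0,-0.0133,0,-0.0113,0.03],[0,0,0,-0.0196,0,-0.0113,0.03],[0,0,0,-0.0266,0,-0.01,0.03],[0,0,0,-0.0342,0,-0.0074,0.03],[0,0,0,-0.0437,0,-0.0042,0.03],[0,0,0,-0.0532,0,-0.001,0.03]]]'|grep -E "pos|force"
python3 -m handwheel '[[[0,0,0,-0.009,0,0.003,0.03],[0,0,0,-0.014,0,0.005,0.03],[0,0,0,-0.014,0,0.005,0.03],[0,0.1,0,-0.02,0,-0.02,0.03],[0,0.2,0,-0.03,0,-0.05,0.03],[0,0.33,0,-0.04,0,-0.07,0.03],[0,0.33,0,-0.04,0,-0.07,0.03]]]'|grep -E "pos|force"; python3 -c "
from h import *
st();rimfit(-2,470);rimfit(235,456)"
```

```text
position: [430.6, -100.9, 6.0]
force: [1.8, 0.2, 3.2]
finger_force: 1.3
t 17.67 uv [442.3  -2.3] z 6.0 tilt(z.u) 18.9 yaw err -0.0 F uvz [1.7 0.6] 3.2 w 0.32
theta,Pu,Pz,v [ 63.2 462.7   2.4  -6. ] cost 38 area 584
[(0.83, array([325., 130.])), (0.81, array([281., 166.])), (0.66, array([318., 246.])), (0.56, array([175., 175.])), (0.41, array([298., 267.]))]
position: [479.8, -112.0, 23.7]
force: [-0.3, -0.0, -0.1]
finger_force: 0.0
position: [500.3, -118.3, 109.6]
force: [0.8, -0.0, 0.9]
finger_force: 0.0
t 19.02 uv [514.1  -3.6] z 109.6 tilt(z.u) 0.4 yaw err -0.0 F uvz [0.7 0.1] 0.9 w 0.32
near u, v, yaw [ 4.5118e+02 -1.2900e+01 -1.1000e-01] res [81.1 17.6 82.7 20.4  0.  -2.4  0.   0.  -2.2]
near u, v, yaw [452.09 229.95  -0.  ] res [-0.8 -1.8  1.8 -0.7  0.  -4.5  1.   0.  -0. ]
```

Most of that hold sat near 62–63° by estimate, close to the 60° limit. There's ample time, so I'll repeat the right tray's tip and hold it clearly steeper.

```bash
python3 -m handwheel '[[[0,-0.11,0,0.003,0,0,0.03],[0,-0.22,0,0.006,0,0,0.03],[0,-0.33,0,0.009,0,0.01,0.03],[0,-0.33,0,0.009,0,0.03,0.03],[0,-0.33,0,0.009,0,0.055,0.03],[0,-0.33,0,0.009,0,0.08,0.03],[0,-0.33,0,0.009,0,0.09,0.03],[0,-0.33,0,0.009,0,0.09,0.03]]]'|grep -E "pos|force"; python3 -c "
from h import *
st()"
python3 -m handwheel '[[[0,0,0,0.008,0,-0.003,0.03],[0,0,0,0.016,0,-0.006,0.03],[0,0,0,0.024,0,-0.008,0.03],[0,0,0,0.032,0,-0.011,0.03],[0,0,0,0.039,0,-0.013,0.03],[0,0,0,0.046,0,-0.016,0.03],[0,0,0,0.052,0,-0.018,0.03],[0,0,0,0.052,0,-0.018,0.03]]]'|grep -E "pos|force"; python3 -c "
from h import *
st()"
```

```text
position: [482.0, -111.8, 9.7]
force: [-0.1, 0.9, -0.7]
finger_force: 0.0
t 20.08 uv [494.8  -1.4] z 9.7 tilt(z.u) 18.5 yaw err 0.0 F uvz [-0.3  0.8] -0.7 w 0.32
position: [430.8, -101.0, 13.8]
force: [-0.3, -0.1, 2.2]
finger_force: 1.1
t 20.75 uv [442.5  -2.3] z 13.8 tilt(z.u) 18.9 yaw err -0.0 F uvz [-0.3 -0.2] 2.2 w 0.32
```

```bash
python3 -m handwheel '[[[0,0,0,0.0015,0,0.0022,0.03],[0,0,0,0.003,0,0.0044,0.03],[0,0,0,0.0045,0,0.0066,0.03],[0,0,0,0.006,0,0.0088,0.03],[0,0,0,0.006,0,0.0088,0.03],[0,0,0,0.006,0,0.0088,0.03],[0,0,0,0.006,0,0.0088,0.03],[0,0,0,0.006,0,0.0088,0.03]]]'|grep -E "pos|force"; python3 -c "
from h import *
st();f=bot.grab_frame('scene');save(f,'p8.png');fit(f,-2,(280,150));print([(round(d['score'],2),np.round(d['at'])) for d in bot.tip_of('stamp','scene')])"

```

```text
position: [428.7, -100.3, 3.0]
force: [0.1, -0.2, 2.5]
finger_force: 1.0
t 21.42 uv [440.3  -2. ] z 3.0 tilt(z.u) 18.9 yaw err -0.0 F uvz [ 0.2 -0.2] 2.5 w 0.32
theta,Pu,Pz,v [ 66.5 456.5   5.7  -3.6] cost 45 area 594
[(0.88, array([285., 163.])), (0.68, array([177., 174.])), (0.36, array([242., 119.]))]
```

```bash
python3 -m handwheel '[[[0,0,0,0.0005,0,0.0003,0.03],[0,0,0,0.0005,0,0.0003,0.03],[0,0,0,0.0005,0,0.0003,0.03],[0,0,0,0.0005,0,0.0003,0.03],[0,0,0,0.0005,0,0.0003,0.03],[0,0,0,0.0005,0,0.0003,0.03],[0,0,0,0.0005,0,0.0003,0.03],[0,0,0,0.0005,0,0.0003,0.03]]]'|grep -E "pos|force"
python3 -m handwheel '[[[0,0,0,-0.0036,0,-0.003,0.03],[0,0,0,-0.0073,0,-0.006,0.03],[0,0,0,-0.0133,0,-0.0113,0.03],[0,0,0,-0.0196,0,-0.0113,0.03],[0,0,0,-0.0266,0,-0.01,0.03],[0,0,0,-0.0342,0,-0.0074,0.03],[0,0,0,-0.0437,0,-0.0042,0.03],[0,0,0,-0.0532,0,-0.001,0.03]]]'|grep -E "pos|force"
python3 -m handwheel '[[[0,0,0,-0.009,0,0.003,0.03],[0,0,0,-0.014,0,0.005,0.03],[0,0,0,-0.014,0,0.005,0.03],[0,0.1,0,-0.02,0,-0.02,0.03],[0,0.2,0,-0.03,0,-0.05,0.03],[0,0.33,0,-0.04,0,-0.07,0.03],[0,0.33,0,-0.04,0,-0.07,0.03]]]'|grep -E "pos|force"; python3 -c "
from h import *
st();f=bot.grab_frame('scene');print([(round(d['score'],2),np.round(d['box']).tolist()) for d in bot.boxes_of('tray_a','scene')])
for u in (455,460,465,470,475):
  q=np.array([proj(f,[*xy(u+a,-4+w),b]) for a in(0,110) for b in(0,60) for w in(-50,50)]);print(u,q.min(0),q.max(0)-q.min(0))"
```

```text
position: [428.5, -100.4, 2.8]
force: [0.1, 2.0, 1.5]
finger_force: 1.0
position: [478.3, -111.9, 21.0]
force: [0.2, 0.0, -0.3]
finger_force: 0.0
position: [498.3, -117.8, 106.4]
force: [0.6, -0.2, 0.8]
finger_force: 0.0
t 23.43 uv [512.   -3.6] z 106.4 tilt(z.u) 0.4 yaw err -0.0 F uvz [ 0.7 -0. ] 0.8 w 0.32
[(0.9, [268.0, 213.0, 56.0, 58.0]), (0.87, [252.0, 148.0, 45.0, 49.0])]
455 [248.8 151.2] [48.9 47.5]
460 [247.  151.5] [48.9 47.5]
465 [245.2 151.8] [48.8 47.6]
470 [243.4 152.1] [48.7 47.6]
475 [241.6 152.4] [48.7 47.7]
```

Right tray is down flat at the bar. Now descend inside it near the far wall and push it forward about 60 mm, then measure.

```bash
python3 -m handwheel '[[[0,0,0,-0.01,0,0.0,0.045],[0,0,0,-0.02,0,0.02,0.045],[0,0,0,-0.02,0,0.045,0.045],[0,0,0,-0.02,0,0.07,0.045],[0,0,0,-0.02,0,0.09,0.045],[0,0,0,-0.02,0,0.105,0.045],[0,0,0,-0.02,0,0.105,0.045]]]'|grep -E "pos|force"
python3 -m handwheel '[[[0,0,0,-0.006,0,0,0.045],[0,0,0,-0.012,0,0,0.045],[0,0,0,-0.018,0,0,0.045],[0,0,0,-0.024,0,0,0.045],[0,0,0,-0.030,0,0,0.045],[0,0,0,-0.036,0,0,0.045],[0,0,0,-0.042,0,0,0.045],[0,0,0,-0.048,0,0,0.045]]]'|grep -E "pos|force"
python3 -m handwheel '[[[0,0,0,-0.006,0,0,0.045],[0,0,0,-0.012,0,0,0.045],[0,0,0,-0.018,0,0,0.045],[0,0,0,-0.023,0,0,0.045],[0,0,0,-0.028,0,0,0.045],[0,0,0,-0.031,0,0,0.045],[0,0,0,-0.033,0,0,0.045],[0,0,0,-0.033,0,0,0.045]]]'|grep -E "pos|force"
python3 -c "
from h import *
st();f=bot.grab_frame('scene');print([(round(d['score'],2),np.round(d['box']).tolist()) for d in bot.boxes_of('tray_a','scene')])
for u in (505,515,525,535):
  q=np.array([proj(f,[*xy(u+a,-4+w),b]) for a in(0,110) for b in(0,60) for w in(-50,50)]);print(u,q.min(0),q.max(0))"
```

```text
position: [506.4, -117.1, -10.2]
force: [-0.9, 1.2, -0.5]
finger_force: 0.0
position: [558.7, -130.2, -4.8]
force: [-2.3, 1.2, 2.2]
finger_force: 1.3
position: [591.1, -137.7, -4.9]
force: [-0.4, -0.1, 0.5]
finger_force: 0.0
t 25.45 uv [606.9  -2.2] z -4.9 tilt(z.u) 0.1 yaw err -0.0 F uvz [-0.4 -0.2] 0.5 w 0.48
[(0.86, [303.0, 104.0, 48.0, 42.0]), (0.78, [234.0, 156.0, 44.0, 44.0]), (0.62, [146.0, 142.0, 50.0, 50.0]), (0.28, [300.0, 312.0, 28.0, 35.0])]
505 [230.7 154.2] [279.5 202.2]
515 [227.  154.8] [275.9 202.9]
525 [223.3 155.4] [272.2 203.6]
535 [219.7 156.1] [268.6 204.3]
```

```bash
python3 -m handwheel '[[[0,0,0,-0.004,0,0,0.045],[0,0,0,-0.008,0,0,0.045],[0,0,0,-0.012,0,0,0.045],[0,0,0,-0.015,0,0,0.045],[0,0,0,-0.0165,0,0,0.045],[0,0,0,-0.0165,0,0,0.045],[0,0,0,-0.01,0,0,0.045],[0,0,0,0.008,0,0,0.045]]]'|grep -E "pos|force"
python3 -m handwheel '[[[0,0,0,0.015,0,-0.005,0.045],[0,0,0,0.015,0,-0.04,0.045],[0,0,0,0.015,0,-0.08,0.045],[0,0,0,0.015,0,-0.12,0.045],[0,0,0,0.04,0,-0.15,0.045],[0,0,0,0.08,0,-0.16,0.045],[0,0,0,0.12,0,-0.16,0.045],[0,0,0,0.16,0,-0.16,0.045]]]'|grep -E "pos|force"
python3 -m handwheel '[[[0,0,0,0.03,0.03,0,0.045],[0,0,0,0.05,0.06,0,0.045],[0,0,0,0.07,0.09,0,0.045],[0,0,0,0.08,0.12,0,0.045],[0,0,0,0.08,0.12,0,0.045]]]'|grep -E "pos|force"
python3 -c "
from h import *
st();rimfit(-4,523);rimfit(232,456)
f=bot.grab_frame('top');g=f['image'].min(axis=2).astype(int)
im=f['image'];save(f,'t9.png')
for c in ('top','scene'):
  ff=bot.grab_frame(c)
  for l in ('tray_a_far','tray_a_far_l','tray_a_far_r','jar_mid','jar_far'): print(c,l,[(round(d['score'],2),uv(at(ff,d['at'])).tolist()) for d in bot.tip_of(l,c)])"
```

```text
position: [584.3, -136.5, -4.1]
force: [0.2, 0.7, 0.4]
finger_force: 0.0
position: [425.7, -99.9, 156.1]
force: [-0.1, -0.3, 0.7]
finger_force: 0.0
position: [374.1, 38.6, 155.0]
force: [-0.2, -0.5, -0.3]
finger_force: 0.0
t 27.3 uv [356.1 121.1] z 155.0 tilt(z.u) 0.1 yaw err -0.4 F uvz [-0.1 -0.5] -0.3 w 0.48
near u, v, yaw [ 5.2558e+02 -4.5600e+00 -3.0000e-02] res [-1.3  1.   0.1 -0.1 -2.2 -0.7  0.   4.1 -0.7]
near u, v, yaw [ 4.5546e+02  2.3859e+02 -7.0000e-02] res [-85.1   6.5 -79.2   8.5  -1.2   0.    0.9  -0.1  -1.3]
top tray_a_far [(0.89, [223.2, -177.2]), (0.79, [731.4, -128.3]), (0.74, [259.5, -222.6]), (0.69, [696.7, -72.5]), (0.68, [634.3, -60.4]), (0.68, [751.2, -167.2]), (0.67, [622.2, 50.8]), (0.65, [641.1, 1.5]), (0.58, [286.0, -257.4]), (0.46, [449.7, 236.6]), (0.23, [564.7, 233.5])]
top tray_a_far_l [(0.89, [223.2, -177.2]), (0.79, [731.4, -128.3]), (0.74, [259.5, -222.6]), (0.69, [696.7, -72.5]), (0.68, [634.3, -60.4]), (0.68, [751.2, -167.2]), (0.67, [622.2, 50.8]), (0.65, [641.1, 1.5]), (0.58, [286.0, -257.4]), (0.46, [449.7, 236.6]), (0.23, [564.7, 233.5])]
top t
[... 632 characters left out ...]
]), (0.56, [634.5, -38.6]), (0.35, [452.8, 129.3])]
scene tray_a_far_l [(0.96, [300.3, -254.8]), (0.85, [635.0, -9.6]), (0.76, [222.1, -168.4]), (0.72, [635.3, 54.5]), (0.68, [269.4, -224.0]), (0.66, [730.2, -119.0]), (0.62, [753.6, -165.8]), (0.6, [707.7, -93.6]), (0.56, [634.5, -38.6]), (0.35, [452.8, 129.3])]
scene tray_a_far_r [(0.96, [300.3, -254.8]), (0.85, [635.0, -9.6]), (0.76, [222.1, -168.4]), (0.72, [635.3, 54.5]), (0.68, [269.4, -224.0]), (0.66, [730.2, -119.0]), (0.62, [753.6, -165.8]), (0.6, [707.7, -93.6]), (0.56, [634.5, -38.6]), (0.35, [452.8, 129.3])]
scene jar_mid [(0.68, [523.8, 139.4]), (0.62, [564.2, 228.9]), (0.4, [520.2, 279.6])]
scene jar_far [(0.81, [715.3, 108.6])]
```

```bash
python3 -c "
from station import bot
print(bot.close_job())"
```

```text
the job is handed in; nothing more can be done
None
```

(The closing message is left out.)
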